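# Roll the sample canister onto the pick-up band

## Robot

A 6-joint arm with a two-finger parallel gripper is mounted at the origin on the work surface. World frame = base frame: x ahead of the robot, y to its left, z up, the work surface at z = 0. Lengths are in m, angles in degrees, forces in N, time in s.
With the tool pointing down it reaches from about 0.325 to 0.9 m from the base axis. Payload 6.1 kg.
Tool frame: the origin (TCP) lies at the very end of the fingers, on their centre line; the grasp point (between the pads) lies 19 mm behind it; x points along the fingers, z is the direction in which the jaws open and shut, and the axes are right-handed (so a half turn about x gives the same grasp; the last joint's range is limited). The gripper opens to 85 mm and grips with 20 to 120 N. Pads are 22 mm wide; open, the fingers measure 114 mm over their backs; the gripper's body (76 mm by 85 mm) begins 54 mm behind the grasp point. The pads swing forward as they close: fully open they stand 13 mm farther back than shut.
Start: joints at [-71.282, 12.628, 87.462, -0, 79.91, -7.225], TCP at [0.273, -0.562, 0.231] pointing down, gripper open.
Joint ranges: [-170.65, 170.65], [-52.31, 119.04], [5.05, 147.46], [-71.25, 251.25], [11.57, 151.72], [-153.62, 153.62]. Speed limits (degrees/s): [147.25, 147.25, 172.46, 180, 180, 180].

## Interface

Orientations are given as a 3x3 rotation matrix whose columns are the frame's x, y, z axes.
In Python, from plant import bot gives the robot as it stands.
- The arm moves only by the tool drive_tool, never from a script. Its argument "moves" is a list of rows, each a list of 5 numbers: the shift along the tool's x, y, z in mm, then the turn about the tool's x in degrees, then the closure, from -1 (fully open) to 1 (shut). A call has 1 to 5 rows; each row is the pose to reach, as a shift and turn from the pose commanded when the call began, along the tool's axes at that moment; what a row does not reach only later rows make up. A row lasts 1/8 s, in which the tool goes at most 62.5 mm and 10.7 degrees, less where a joint would pass 70% of its speed; a pose out of reach is approached as far as the arm can. A call with a gripper value outside its range is refused whole. The fingers move at their own pace and stop on an object; "squeeze" is the grip in N (left out, the last holds). Time passes only in rows, so rows that repeat a pose let the fingers close. It gives the time, the measured TCP pose, the force and the opening at its end, in the units of the state.
- bot.get_state(): the state, without advancing time (a new reading comes with each control period).
- bot.read_camera(name): name is "scene" or "top"; returns a dict with "image" (480x640x3 uint8, red, green, blue), "fovy" (degrees; the focal length in pixels is half the picture's height over the tangent of half this angle, whatever the lens; pixels are square), "cx", "cy" (the principal point, pixels), "dist" ([k1, k2, p1, p2, k3] as OpenCV has them; the pictures are not rectified), "extrinsics" (4x4, takes a point from world to camera coordinates). Camera axes: x right, y down, z forward; pixel columns grow to the right and rows downward; lengths in m; the calibration is good to about 2 mm. A picture is of the moment at which its call begins. There is no depth.
- bot.sign_off(): hands the job in, once; it reports no verdict.
The state is a dict: "time": time; "qpos": joint angles; "joint_vel": joint speeds; "tau": joint torques, N m; "tcp_pos": TCP position; "ee_rot": TCP orientation; "force": force on the tool from outside, world axes, zero at the start; "wrist_torque": the same for the moment, N m; "gripper_width": finger opening in m.
Only numpy, scipy, OpenCV 4.12 (cv2) and the standard library are available. Lean on these libraries where they do the work, as an engineer would, in place of code of your own. Each camera call takes 0.05 s, during which the arm holds its last target.

## Task

On the sample desk a capped white canister with a red cap lies on its side on the grey mat; roll it sideways along the mat onto the green pick-up band by pushing lightly along its top with the fingertips, in one stroke or several, so that it comes to rest over the middle of the band and lies straight along it. Touch it only from above: do not reach down beside it, grip it or lift it. Leave the other things on the desk where they are, and take the hand away at the end.

Things in the scene. Friction and masses are not known exactly. Their poses are not given: they have to be found in the camera images.
- canister: Capped canister lying on its side, 130 mm long: white body 64 mm diameter (own x -65 to +35 mm) with a red ring, red cap 58 mm diameter (x +35 to +65 mm, clear of the mat). Origin on its axis at mid-length, 32 mm above the mat (36 above the desk); its top is 68 mm above the desk. x runs along the axis to the cap; y, z turn as it rolls. 0.17 to 0.35 kg. It stays where it is at rest.
- canister_body (a point): Point on the canister's axis at the middle of the white body's length (15 mm from the canister's origin, away from the cap): the place to push above. The canister rolls without slipping under a finger drawn lightly over its top, half as far as the finger moves, and coasts about 1 cm when let go at 0.1 m/s.
- band: Green pick-up band with thin white edges, printed on the mat: 180 mm long (its x), 40 mm wide (its y), no thickness to speak of. Origin at its centre on the mat's top face, 4 mm above the desk; z up. The canister must end with its axis over and parallel to the band's long centre line (x). Nothing stops the canister there.
- mat: Flat grey rubber mat (gives under 1 mm) fixed on the desk, 220 mm (x) by 440 mm (y) and 4 mm thick; origin at the centre of its underside on the desk. The canister rolls along its y, in one sense or the other. Its pose varies; the band is parallel to its x. At the start the canister lies within 4 degrees of parallel to the band, 8 to 16 cm from it on one side or the other.
- spare: Bystander: a second canister, blue cap, standing upright beyond the mat, 64 mm diameter, 130 mm tall; origin at the centre of its underside.
- tape_roll: Bystander: white roll of tape lying flat beyond the mat, 100 mm diameter, 50 mm high; origin at the centre of its underside.
- specimen_cup: Bystander: clear jar with yellow lid on the robot's side of the mat, 60 mm diameter, 65 mm high; origin at the centre of its underside.
- vial: Bystander: small amber vial on the robot's side of the mat, 26 mm diameter, 45 mm high; origin at the centre of its underside.
- swab_box: Bystander: white and blue carton past the mat's right end, 130 by 75 mm, 60 mm high; origin at the centre of its underside.
- tube_rack: Bystander: green rack with capped tubes past the mat's left end, 200 by 75 mm, 99 mm high with the tubes; origin at the centre of its underside.
- pen: Bystander: blue pen on the robot's side of the mat, 140 mm long (x), 10 mm high; origin at the centre of its underside.
There are look-alikes about, which are no part of the job. What is shaped like the canister but brown or pink is not meant.

How it is judged (in metres and radians):
On the way, in this order (a step that is already met when the one before it is completed fails the run):
1. the fingertips touch the top of the canister while it is still off the band (contact force between the fingers and canister above 0.3 N and height (world z) of the grasp point above 0.073 m and not (y of canister in the frame of band between -0.02 and 0.02 m)), for 0.04 s.
2. the canister lies over the band (y of canister in the frame of band between -0.015 and 0.015 m), for 0.2 s.
At the end, for the whole second after the job is handed in: The canister lies at rest on the mat with its axis within 15 mm of the green band's centre line, within 12 degrees (0.2 rad) of parallel to it and its middle within 50 mm of the band's middle along its length, untouched (all of step 2 and x of canister in the frame of band between -0.05 and 0.05 m and angle between the x axis of canister and the x axis of band, either way round below 0.2 rad and height (world z) of canister between 0.032 and 0.04 m and linear speed of canister below 0.01 m/s and angular speed of canister below 0.3 rad/s).
It fails at once if the canister is lifted or tipped up (its middle more than 8 mm above where it lies) (height (world z) of canister above 0.044 m).
It fails at once if the fingers touch the canister while reaching down beside it (the fingertips more than about 15 mm below its top) (contact force between the fingers and canister above 0.5 N and height (world z) of the grasp point below 0.073 m).
It fails at once if the canister is pressed down hard (more than 60 N) (contact force between the fingers and canister above 60 N).
It fails at once if another thing on the desk is moved more than 20 mm (distance of any of spare, tape_roll, specimen_cup, vial, swab_box, tube_rack, pen from where it was at the start of the episode above 0.02 m).
It also fails if it takes over 61 s, if anything falls off the work surface, if the arm or the gripper's body presses on something with over 40 N, if the wrist force passes 120 N, or if a joint passes its speed limit or range.

## Working session

There is one attempt and no reset: what is moved stays moved. The work goes in short steps, Python scripts to look and compute and a tool call to move; the robot and the scene stay as the last step left them, time stands still between calls to the robot, and variables do not carry over. Pictures are saved under pics/ and viewed, and the job is handed in when it is done.

Besides the shell and the picture viewer there is one more tool, called after "Emit:" as a command line: name --pt "numbers of a row" for each row, then --argument value for the rest. drive_tool: Moves the arm, as the interface text tells. Its arguments: {"type":"object","properties":{"moves":{"type":"array"},"squeeze":{"type":"number"}},"required":["moves"]}

```bash
mkdir -p pics; ls; python3 - <<'E'
from plant import bot
import cv2,numpy as np
for n in("scene","top"):
    c=bot.read_camera(n); cv2.imwrite(f"pics/{n}0.png",c["image"][:,:,::-1])
    print(n,c["fovy"],c["cx"],c["cy"],c["dist"],np.round(c["extrinsics"],4).tolist())
s=bot.get_state();print(s)
E
```

```text
pics
scene 52.244983780859165 318.3748807739414 242.62294776045516 [-0.05398817  0.          0.          0.          0.        ] [[0.2056, 0.9786, 0.0023, -0.1429], [0.7922, -0.165, -0.5875, -0.3661], [-0.5746, 0.1226, -0.8092, 1.268], [0.0, 0.0, 0.0, 1.0]]
top 55.753667633447115 311.6410311033524 240.72551939958237 [-0.09577363  0.          0.          0.          0.        ] [[-0.0395, -0.9992, -0.0037, 0.0584], [-0.9766, 0.0394, -0.2115, 0.506], [0.2115, -0.0048, -0.9774, 0.7535], [0.0, 0.0, 0.0, 1.0]]
{'time': 0.1, 'qpos': array([-7.12819905e+01,  1.26722636e+01,  8.75190556e+01,  1.19020652e-03,
        7.99105991e+01, -7.22386506e+00]), 'joint_vel': array([ 0.03979786, -0.1360748 , -0.23680786, -0.08167074, -0.03271069,
        0.0203903 ]), 'tau': array([ 7.12404908e-04, -4.98241532e+01, -3.90549195e+01, -1.92684333e-04,
        5.63305148e-03, -4.96321695e-05]), 'tcp_pos': array([ 0.27324946, -0.56149675,  0.23029341]), 'ee_rot': array([[-5.51468864e-04,  8.99239970e-01,  4.37455338e-01],
       [ 1.69129027e-03,  4.37455617e-01, -8.99238413e-01],
       [-9.99998418e-01,  2.43961970e-04, -1.76211896e-03]]), 'force': array([-0.33005338, -0.00700955,  0.45591057]), 'wrist_torque': array([-0.01030317, -0.02144078, -0.01723817]), 'gripper_width': 0.08549337046932434}
```

View pics/scene0.png

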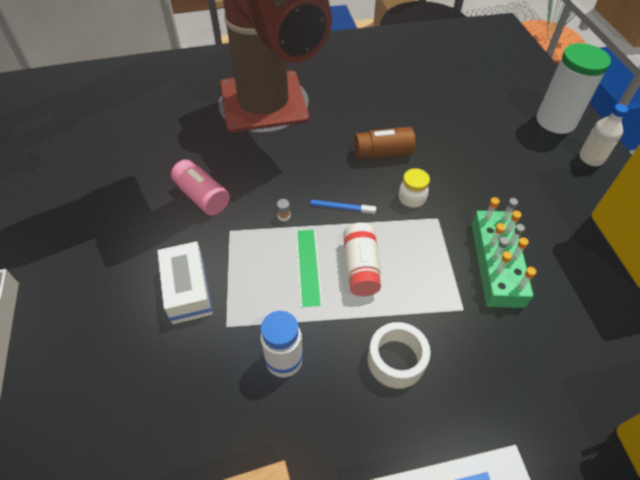

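View pics/top0.png

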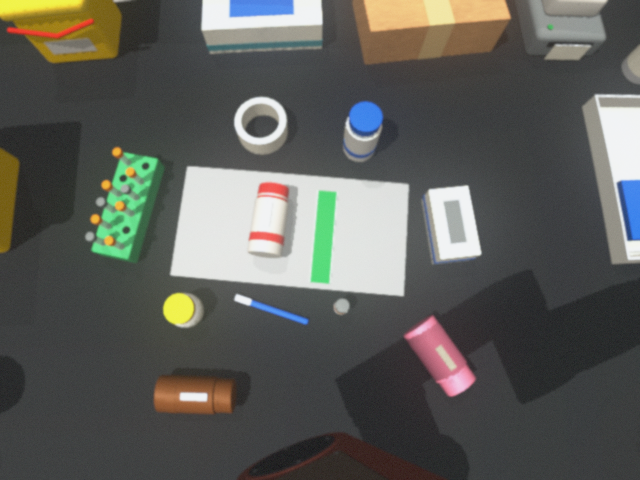

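The scene view shows the white and red canister at about (362,260) with the green band at (309,268). In the top view they are at (268,218) and (323,237). The cap points away from the robot, and the canister has to roll towards −y.

```bash
cat > h.py <<'E'
import cv2,numpy as np
from plant import bot
def K(c):
    f=240/np.tan(np.radians(c["fovy"]/2)); return np.array([[f,0,c["cx"]],[0,f,c["cy"]],[0,0,1.]])
def cast(c,uv,z):
    p=cv2.undistortPoints(np.array(uv,float).reshape(-1,1,2),K(c),np.array(c["dist"])).reshape(-1,2)
    E=np.array(c["extrinsics"]);R,t=E[:3,:3],E[:3,3];o=-R.T@t
    d=np.c_[p,np.ones(len(p))]@R
    return o+d*((z-o[2])/d[:,2])[:,None]
ROI={"scene":(215,205,470,335),"top":(165,155,415,300)}
def masks(c,n):
    hsv=cv2.cvtColor(c["image"],cv2.COLOR_RGB2HSV);H,S,V=cv2.split(hsv)
    x0,y0,x1,y1=ROI[n];r=np.zeros_like(H);r[y0:y1,x0:x1]=255
    g=((H>45)&(H<85)&(S>120)&(V>60)).astype(np.uint8)*255&r
    red=(((H<8)|(H>172))&(S>110)&(V>60)).astype(np.uint8)*255&r
    return g,red
def comps(m,k):
    n,l,s,ce=cv2.connectedComponentsWithStats(m)
    ids=[i for i in np.argsort(-s[:,4]) if i!=0][:k]
    return [(l==i).astype(np.uint8) for i in ids]
def measure(name,verbose=True):
    c=bot.read_camera(name);g,red=masks(c,name);out={}
    b=comps(g,1)[0];cnt=max(cv2.findContours(b,0,cv2.CHAIN_APPROX_NONE)[0],key=len).reshape(-1,2)
    W=cast(c,cnt,0.004)[:,:2]
    (cx,cy),(w,h),a=cv2.minAreaRect((W*1000).astype(np.float32))
    P=cv2.boxPoints(((cx,cy),(w,h),a));e=P[1]-P[0] if np.linalg.norm(P[1]-P[0])>np.linalg.norm(P[2]-P[1]) else P[2]-P[1]
    if e[0]<0:e=-e
    print(name,"band c",np.round([cx,cy],1),"size",np.round([w,h],1),"yaw",np.round(np.degrees(np.arctan2(e[1],e[0])),2))
    for m in comps(red,3):
        if m.sum()<25: continue
        ys,xs=np.nonzero(m);W=cast(c,np.c_[xs,ys],0.036)[:,:2]*1000
        print("  red n",m.sum(),"px x",xs.min(),xs.max(),"y",ys.min(),ys.max(),"| z=.036: x",W[:,0].min().round(1),W[:,0].max().round(1),"y",W[:,1].min().round(1),W[:,1].max().round(1),"mid y",((W[:,1].min()+W[:,1].max())/2).round(1))
    return c
E
python3 - <<'E'
from h import *
for n in("scene","top"):
    c=measure(n); x0,y0,x1,y1=ROI[n]
    cv2.imwrite(f"pics/{n}crop.png",cv2.resize(c["image"][y0:y1,x0:x1,::-1],None,fx=3,fy=3,interpolation=cv2.INTER_CUBIC))
    # mat corners
    if n=="top": print(cast(c,[[186,167],[409,184],[404,296],[171,275]],.004)[:,:2].round(3).tolist())
    else: print(cast(c,[[229,229],[439,219],[460,313],[226,325]],.004)[:,:2].round(3).tolist())
E
```

```text
scene band c [526.   14.6] size [ 31.2 175.8] yaw -7.35
  red n 604 px x 350 379 y 271 294 | z=.036: x 578.3 629.4 y 78.4 135.3 mid y 106.9
  red n 160 px x 345 375 y 231 242 | z=.036: x 485.9 511.5 y 92.9 152.6 mid y 122.7
[[0.402, -0.129], [0.466, 0.31], [0.686, 0.271], [0.622, -0.157]]
top band c [527.9  15.3] size [ 31.3 175.6] yaw -7.28
  red n 266 px x 259 287 y 183 196 | z=.036: x 599.0 626.4 y 80.2 132.8 mid y 106.5
  red n 228 px x 250 282 y 232 242 | z=.036: x 511.7 532.6 y 91.9 150.5 mid y 121.2
[[0.678, 0.281], [0.625, -0.157], [0.407, -0.129], [0.463, 0.305]]
```

View pics/topcrop.png

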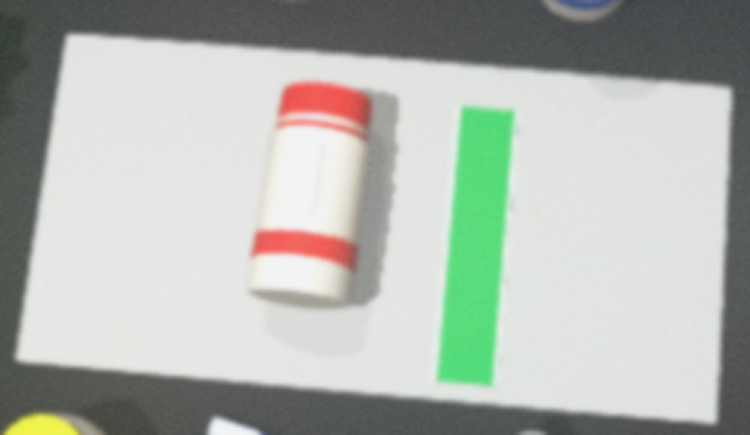

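View pics/scenecrop.png

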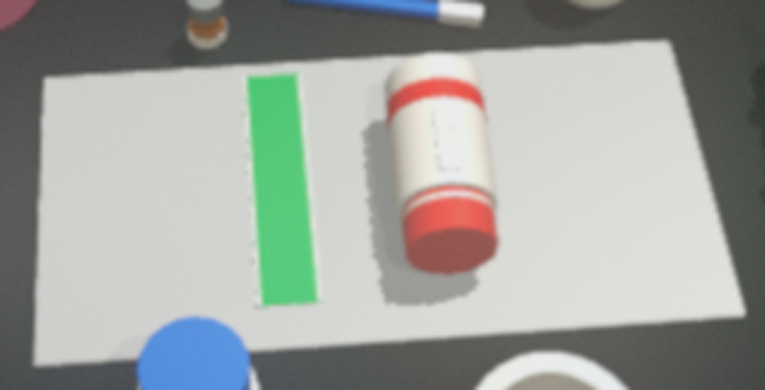

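```bash
python3 - <<'E'
from h import *
S=bot.read_camera("scene");T=bot.read_camera("top")
f=lambda c,o,pts:cast(c,np.array(pts)/3+np.array(o),.036)[:,:2].round(4)*1000
a=f(S,(215,205),[[452,251],[389,113],[484,98],[405,240],[497,228]]);print("scene capend",a[0],"ring mid",(a[1]+a[2])/2,a[1:3])
b=f(T,(165,155),[[253,244],[356,264],[283,92],[371,100],[248,288],[347,300]]);print("top ring mid",(b[0]+b[1])/2,"cap end",(b[2]+b[3])/2,"bodyend",(b[4]+b[5])/2)
for n,A,B in(("s",(a[1]+a[2])/2,a[0]),("t",(b[4]+b[5])/2,(b[2]+b[3])/2)):
    e=B-A;print(n,np.linalg.norm(e),np.degrees(np.arctan2(e[1],e[0])))
    u=e/np.linalg.norm(e)
    print("centre",B-65*u,"body",B-80*u)
E
```

```text
scene capend [617.3 105. ] ring mid [508.45 123.95] [[508.   91.9]
 [508.9 156. ]]
top ring mid [517.2  120.45] cap end [617.65 104.55] bodyend [492.6 125.1]
s 110.48721645511746 -9.875802911262127
centre [553.26317993 116.14834856] body [538.48545222 118.72104438]
t 126.72728593321968 -9.33224833906035
centre [553.5103008  115.09035041] body [538.70883176 117.52273896]
```

The two views agree. The canister centre is at about (0.5534, 0.1155) with yaw −9.6°. The band centre is at (0.527, 0.015) with yaw −7.3°. The canister is therefore 103 mm off the band, which means a finger stroke of about 206 mm. I'll move over the body at height with the fingers shut and the jaw line along the axis.

Emit:
drive_tool --pt "0 54 -50 -5 1" --pt "0 107 -99 -15 1" --pt "0 150 -138 -25 1" --pt "0 193 -178 -35 1" --pt "0 236 -218 -45 1" --squeeze 30

```text
time: 0.92
tcp_pos: [0.3875, -0.2691, 0.2315]
ee_rot: [[0.001, 0.322, 0.947], [-0.0, 0.947, -0.322], [-1.0, -0.0, 0.001]]
force: [1.1, 1.0, 0.0]
gripper_width: -0.0002
```

Emit:
drive_tool --pt "0 58 2 -2 1" --pt "0 117 5 -4 1" --pt "0 175 7 -6 1" --pt "0 233 9 -8 1" --pt "0 291 11 -9.5 1"

```text
time: 1.55
tcp_pos: [0.493, 0.0024, 0.2316]
ee_rot: [[0.001, 0.165, 0.986], [-0.0, 0.986, -0.165], [-1.0, -0.0, 0.001]]
force: [0.3, -0.3, 0.1]
gripper_width: 0.0001
```

Emit:
drive_tool --pt "10 50 0 0 1" --pt "30 100 0 0 1" --pt "50 116 0 0 1" --pt "70 116 0 0 1" --pt "70 116 0 0 1"

```text
time: 2.17
tcp_pos: [0.5103, 0.1151, 0.1595]
ee_rot: [[-0.004, 0.165, 0.986], [-0.0, 0.986, -0.165], [-1.0, -0.001, -0.004]]
force: [-0.6, -1.0, -0.3]
gripper_width: 0.0002
```

```bash
cat > s.py <<'E'
from h import *
s=bot.get_state();p=s["tcp_pos"];R=s["ee_rot"]
print(s["time"],p.round(4),"zaxis yaw",np.degrees(np.arctan2(R[1,2],R[0,2])).round(2),"tilt",R[:,0].round(4),"F",s["force"].round(2),s["gripper_width"])
d=np.array([.5386,.118,.075])-p
print("to start, tool mm",(R.T@d*1000).round(1))
E
python3 s.py
```

```text
2.175 [0.5103 0.1151 0.1595] zaxis yaw -9.51 tilt [-3.9e-03 -3.0e-04 -1.0e+00] F [-0.57 -1.02 -0.25] 0.00022603185222548044
to start, tool mm [84.4  7.6 27.8]
```

The finger moves twice as far as the canister, so it runs ahead of the canister's top. A 22 mm pad can therefore roll it only about 20 mm per stroke. I'll use several short strokes, each starting just behind the top.

Emit:
drive_tool --pt "0 15 28 0 1" --pt "40 15 28 0 1" --pt "75 15 28 0 1" --pt "82 15 28 0 1" --pt "82 15 28 0 1"

```text
time: 2.8
tcp_pos: [0.5425, 0.1249, 0.0803]
ee_rot: [[0.001, 0.166, 0.986], [0.0, 0.986, -0.166], [-1.0, 0.0, 0.001]]
force: [-0.3, -0.1, 1.2]
gripper_width: -0.0003
```

```bash
python3 s.py
```

```text
2.8 [0.5425 0.1249 0.0803] zaxis yaw -9.58 tilt [ 8.e-04  1.e-04 -1.e+00] F [-0.3  -0.07  1.19] -0.0002850513222745404
to start, tool mm [ 5.3 -7.4 -2.7]
```

Emit:
drive_tool --pt "5 0 -2 0 1" --pt "9 0 -3 0 1" --pt "11 0 -3 0 1" --pt "12 0 -3 0 1" --pt "12 0 -3 0 1"

```text
time: 3.42
tcp_pos: [0.5391, 0.1258, 0.0679]
ee_rot: [[0.0, 0.166, 0.986], [0.0, 0.986, -0.166], [-1.0, 0.0, 0.0]]
force: [-2.7, 0.2, 5.0]
gripper_width: 0.0004
```

Contact at about 5 N with the TCP at z = 0.068, as expected. Now the first stroke.

Emit:
drive_tool --pt "0 -5 0 0 1" --pt "0 -13 0 0 1" --pt "0 -21 0 0 1" --pt "0 -28 0 0 1" --pt "0 -34 0 0 1"

```text
time: 4.05
tcp_pos: [0.5336, 0.0916, 0.0679]
ee_rot: [[0.001, 0.166, 0.986], [0.0, 0.986, -0.166], [-1.0, 0.0, 0.001]]
force: [-2.0, 0.1, 5.0]
gripper_width: -0.0003
```

Emit:
drive_tool --pt "0 -2 0 0 1" --pt "-4 -2 0 0 1" --pt "-15 -2 0 0 1" --pt "-22 -2 0 0 1" --pt "-22 -2 0 0 1"

```text
time: 4.68
tcp_pos: [0.5337, 0.0902, 0.0904]
ee_rot: [[0.002, 0.166, 0.986], [0.0, 0.986, -0.166], [-1.0, 0.0, 0.002]]
force: [0.4, 0.7, 0.0]
gripper_width: 0.0002
```

```bash
python3 s.py; python3 - <<'E'
from h import *
for n in("scene","top"):
    c=measure(n); x0,y0,x1,y1=ROI[n]
    cv2.imwrite(f"pics/{n}1.png",cv2.resize(c["image"][y0:y1,x0:x1,::-1],None,fx=3,fy=3,interpolation=cv2.INTER_CUBIC))
E
```

```text
4.675 [0.5337 0.0902 0.0904] zaxis yaw -9.54 tilt [ 0.002  0.    -1.   ] F [0.37 0.68 0.01] 0.00023581823512763502
to start, tool mm [15.4 28.2  0.2]
scene band c [525.8  14.5] size [ 31.7 175.4] yaw -7.41
  red n 612 px x 340 369 y 272 295 | z=.036: x 575.8 626.6 y 60.0 116.9 mid y 88.5
  red n 43 px x 355 365 y 233 240 | z=.036: x 491.2 509.9 y 115.7 134.5 mid y 125.1
  red n 42 px x 335 342 y 234 242 | z=.036: x 485.5 503.0 y 73.7 91.7 mid y 82.7
top band c [560.6   1. ] size [ 15.5 107. ] yaw -2.68
  red n 10085 px x 165 318 y 155 299 | z=.036: x 406.9 690.9 y 29.7 308.9 mid y 169.3
  red n 2087 px x 210 298 y 155 191 | z=.036: x 610.0 687.8 y 57.6 226.2 mid y 141.9
  red n 1214 px x 312 331 y 155 299 | z=.036: x 404.8 678.9 y 7.3 31.3 mid y 19.3
```

View pics/scene1.png

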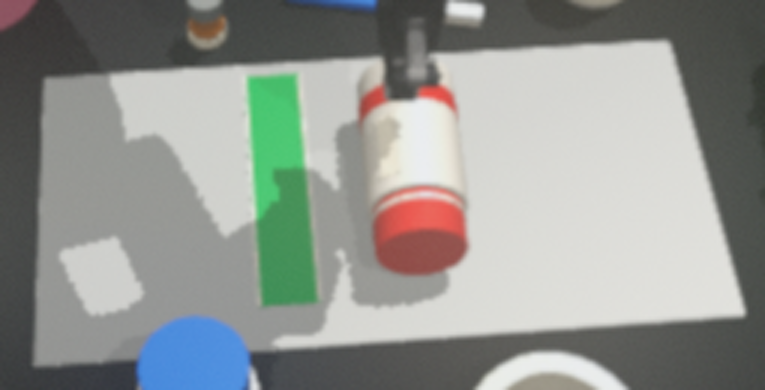

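View pics/top1.png

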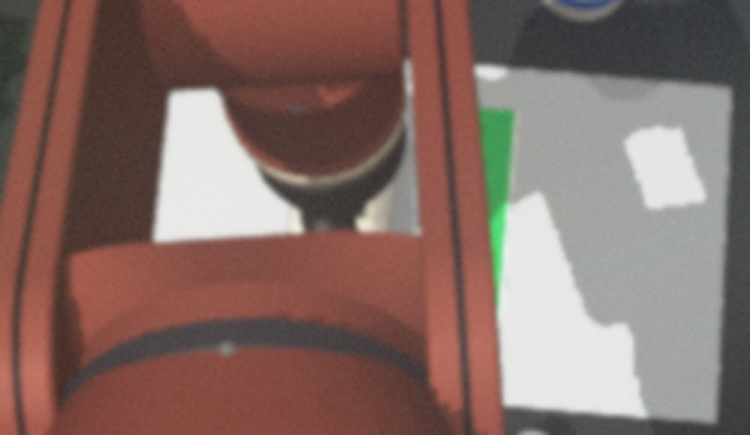

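The canister moved 18.4 mm for a 36 mm finger stroke and stayed straight, in line with the half-travel rule. In the scene view the cap end is now near (356,289). The arm blocks the top view. Next stroke.

Emit:
drive_tool --pt "0 20 0 0 1" --pt "12 20 0 0 1" --pt "19 20 0 0 1" --pt "22.5 20 0 0 1" --pt "22.5 20 0 0 1"

```text
time: 5.4
tcp_pos: [0.5356, 0.1102, 0.0675]
ee_rot: [[-0.002, 0.166, 0.986], [0.001, 0.986, -0.166], [-1.0, 0.0, -0.002]]
force: [-6.1, 2.3, 12.3]
gripper_width: -0.0001
```

Emit:
drive_tool --pt "0 -6 0 0 1" --pt "0 -15 0 0 1" --pt "0 -24 0 0 1" --pt "0 -33 0 0 1" --pt "0 -39 0 0 1"

```text
time: 6.02
tcp_pos: [0.5293, 0.0711, 0.0677]
ee_rot: [[-0.001, 0.166, 0.986], [0.0, 0.986, -0.166], [-1.0, 0.0, -0.001]]
force: [-5.6, 1.7, 10.9]
gripper_width: -0.0
```

Emit:
drive_tool --pt "0 -1 0 0 1" --pt "-4 -1 0 0 1" --pt "-15 -1 0 0 1" --pt "-22 -1 0 0 1" --pt "-22 -1 0 0 1"

```text
time: 6.65
tcp_pos: [0.5304, 0.0703, 0.0897]
ee_rot: [[0.002, 0.166, 0.986], [-0.0, 0.986, -0.166], [-1.0, 0.0, 0.002]]
force: [0.1, 0.7, -0.6]
gripper_width: -0.0002
```

```bash
python3 s.py; python3 - <<'E'
from h import *
for n in("scene",):
    c=measure(n); x0,y0,x1,y1=ROI[n]
    cv2.imwrite(f"pics/{n}2.png",cv2.resize(c["image"][y0:y1,x0:x1,::-1],None,fx=3,fy=3,interpolation=cv2.INTER_CUBIC))
E
```

```text
6.65 [0.5304 0.0703 0.0897] zaxis yaw -9.55 tilt [ 1.8e-03 -1.0e-04 -1.0e+00] F [ 0.14  0.66 -0.57] -0.00021130309210392681
to start, tool mm [14.7 48.4  0.2]
scene band c [525.8  14.7] size [ 31.7 175.4] yaw -7.25
  red n 618 px x 329 358 y 272 295 | z=.036: x 572.0 623.6 y 39.8 96.8 mid y 68.3
  red n 53 px x 344 355 y 233 240 | z=.036: x 486.3 505.9 y 93.8 114.5 mid y 104.2
  red n 39 px x 325 331 y 235 243 | z=.036: x 483.5 501.0 y 54.0 69.8 mid y 61.9
```

View pics/scene2.png

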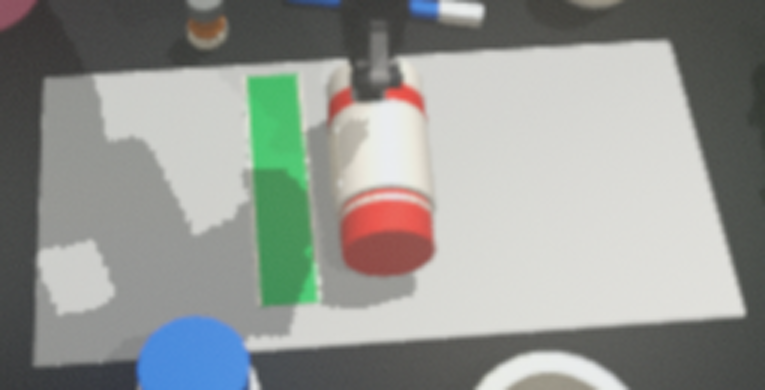

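It has moved 39 mm in total, with 64 mm to go. Two more identical strokes.

Emit:
drive_tool --pt "0 20 0 0 1" --pt "12 20 0 0 1" --pt "18 20 0 0 1" --pt "21.5 20 0 0 1" --pt "21.5 20 0 0 1"

```text
time: 7.32
tcp_pos: [0.5321, 0.0904, 0.0676]
ee_rot: [[-0.002, 0.166, 0.986], [0.001, 0.986, -0.166], [-1.0, 0.0, -0.002]]
force: [-5.2, 2.7, 8.8]
gripper_width: 0.0001
```

Emit:
drive_tool --pt "0 -6 0 0 1" --pt "0 -15 0 0 1" --pt "0 -24 0 0 1" --pt "0 -33 0 0 1" --pt "0 -39 0 0 1"

```text
time: 7.95
tcp_pos: [0.5258, 0.0513, 0.0678]
ee_rot: [[-0.002, 0.166, 0.986], [0.0, 0.986, -0.166], [-1.0, -0.0, -0.002]]
force: [-4.4, 0.7, 8.4]
gripper_width: 0.0002
```

Emit:
drive_tool --pt "0 -1 0 0 1" --pt "-4 -1 0 0 1" --pt "-15 -1 0 0 1" --pt "-22 -1 0 0 1" --pt "-22 -1 0 0 1"

```text
time: 8.57
tcp_pos: [0.5271, 0.0506, 0.0904]
ee_rot: [[0.002, 0.166, 0.986], [-0.0, 0.986, -0.166], [-1.0, 0.0, 0.002]]
force: [0.2, -0.3, -0.6]
gripper_width: 0.0002
```

```bash
python3 s.py; python3 - <<'E'
from h import *
for n in("scene",):
    c=measure(n); x0,y0,x1,y1=ROI[n]
    cv2.imwrite(f"pics/{n}3.png",cv2.resize(c["image"][y0:y1,x0:x1,::-1],None,fx=3,fy=3,interpolation=cv2.INTER_CUBIC))
E
```

```text
8.575 [0.5271 0.0506 0.0904] zaxis yaw -9.55 tilt [ 2.1e-03 -1.0e-04 -1.0e+00] F [ 0.17 -0.3  -0.55] 0.0002479103577251277
to start, tool mm [15.4 68.3  0.1]
scene band c [525.7  13.9] size [ 29.7 175.4] yaw -7.36
  red n 620 px x 318 347 y 272 296 | z=.036: x 569.2 620.4 y 19.2 76.4 mid y 47.8
  red n 58 px x 333 345 y 233 241 | z=.036: x 481.4 504.2 y 72.6 94.0 mid y 83.3
  red n 36 px x 315 321 y 235 243 | z=.036: x 479.4 497.0 y 34.8 48.5 mid y 41.6
```

View pics/scene3.png

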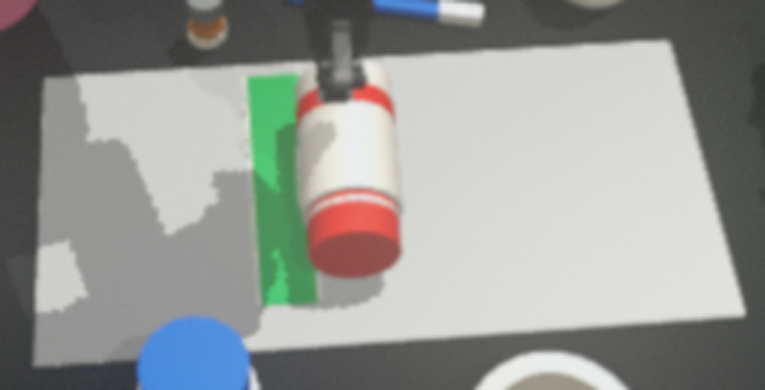

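Emit:
drive_tool --pt "0 20 0 0 1" --pt "12 20 0 0 1" --pt "18 20 0 0 1" --pt "22 20 0 0 1" --pt "22 20 0 0 1"

```text
time: 9.25
tcp_pos: [0.5289, 0.0702, 0.0676]
ee_rot: [[-0.002, 0.166, 0.986], [0.0, 0.986, -0.166], [-1.0, 0.0, -0.002]]
force: [-5.5, 1.5, 8.3]
gripper_width: -0.0001
```

Emit:
drive_tool --pt "0 -6 0 0 1" --pt "0 -15 0 0 1" --pt "0 -24 0 0 1" --pt "0 -33 0 0 1" --pt "0 -40 0 0 1"

```text
time: 9.88
tcp_pos: [0.5224, 0.0303, 0.0678]
ee_rot: [[-0.001, 0.166, 0.986], [0.0, 0.986, -0.166], [-1.0, -0.0, -0.001]]
force: [-4.0, 0.3, 7.1]
gripper_width: -0.0
```

Emit:
drive_tool --pt "0 -1 0 0 1" --pt "-4 -1 0 0 1" --pt "-15 -1 0 0 1" --pt "-22 -1 0 0 1" --pt "-22 -1 0 0 1"

```text
time: 10.5
tcp_pos: [0.5236, 0.0299, 0.0904]
ee_rot: [[0.002, 0.166, 0.986], [-0.0, 0.986, -0.166], [-1.0, 0.0, 0.002]]
force: [0.3, 0.4, 0.4]
gripper_width: 0.0002
```

```bash
python3 s.py; python3 - <<'E'
from h import *
for n in("scene",):
    c=measure(n); x0,y0,x1,y1=ROI[n]
    cv2.imwrite(f"pics/{n}4.png",cv2.resize(c["image"][y0:y1,x0:x1,::-1],None,fx=3,fy=3,interpolation=cv2.INTER_CUBIC))
E
```

```text
10.5 [0.5236 0.0299 0.0904] zaxis yaw -9.55 tilt [ 2.e-03 -2.e-04 -1.e+00] F [0.28 0.44 0.36] 0.00015154512878809014
to start, tool mm [15.4 89.4  0.1]
scene band c [601.9   4.4] size [28.1 21.6] yaw 79.17
  red n 619 px x 307 336 y 273 296 | z=.036: x 565.3 617.4 y -0.9 56.0 mid y 27.6
  red n 65 px x 321 334 y 233 241 | z=.036: x 476.2 499.8 y 49.4 73.4 mid y 61.4
  red n 30 px x 304 309 y 236 243 | z=.036: x 477.0 492.6 y 13.8 25.7 mid y 19.7
```

View pics/scene4.png

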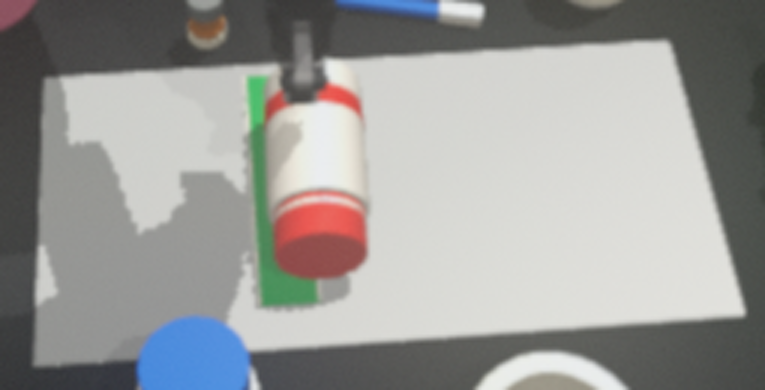

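22.6 mm remain; one last stroke of about 43 mm.

Emit:
drive_tool --pt "0 20.5 0 0 1" --pt "12 20.5 0 0 1" --pt "18 20.5 0 0 1" --pt "22 20.5 0 0 1" --pt "22 20.5 0 0 1"

```text
time: 11.18
tcp_pos: [0.5255, 0.05, 0.0676]
ee_rot: [[-0.002, 0.166, 0.986], [0.0, 0.986, -0.166], [-1.0, 0.0, -0.002]]
force: [-5.0, 1.5, 8.2]
gripper_width: -0.0002
```

Emit:
drive_tool --pt "0 -8 0 0 1" --pt "0 -18 0 0 1" --pt "0 -28 0 0 1" --pt "0 -37 0 0 1" --pt "0 -43 0 0 1"

```text
time: 11.8
tcp_pos: [0.5185, 0.007, 0.0677]
ee_rot: [[-0.001, 0.167, 0.986], [0.0, 0.986, -0.167], [-1.0, -0.0, -0.001]]
force: [-4.0, 0.5, 6.2]
gripper_width: -0.0001
```

Emit:
drive_tool --pt "0 0 0 0 1" --pt "-4 0 0 0 1" --pt "-40 0 0 0 1" --pt "-95 0 0 0 1" --pt "-130 0 0 0 1"

```text
time: 12.42
tcp_pos: [0.52, 0.0074, 0.2]
ee_rot: [[0.003, 0.166, 0.986], [-0.0, 0.986, -0.166], [-1.0, 0.0, 0.003]]
force: [1.3, 0.8, 0.1]
gripper_width: 0.0003
```

Emit:
drive_tool --pt "-5 -60 0 0 1" --pt "-10 -120 0 0 1" --pt "-10 -180 0 0 1" --pt "-10 -240 0 0 1" --pt "-10 -300 0 0 1"

```text
time: 13.05
tcp_pos: [0.4686, -0.2902, 0.2074]
ee_rot: [[0.001, 0.166, 0.986], [-0.0, 0.986, -0.166], [-1.0, -0.0, 0.001]]
force: [1.2, -0.1, 0.1]
gripper_width: 0.0005
```

```bash
python3 s.py; python3 - <<'E'
from h import *
for n in("scene","top"):
    c=bot.read_camera(n); x0,y0,x1,y1=ROI[n]
    cv2.imwrite(f"pics/{n}5.png",cv2.resize(c["image"][y0:y1,x0:x1,::-1],None,fx=3,fy=3,interpolation=cv2.INTER_CUBIC))
    try: measure(n)
    except Exception as e: print(e)
E
```

```text
13.05 [ 0.4686 -0.2902  0.2074] zaxis yaw -9.57 tilt [ 6.e-04 -4.e-04 -1.e+00] F [ 1.16 -0.12  0.14] 0.00047112277151508314
to start, tool mm [132.3 414.2   1. ]
scene band c [613.2  15.6] size [5.6 0. ] yaw 78.21
  red n 602 px x 295 324 y 273 296 | z=.036: x 562.3 613.3 y -21.0 34.5 mid y 6.8
  red n 165 px x 293 323 y 233 243 | z=.036: x 469.3 497.8 y -7.3 51.7 mid y 22.2
top band c [456.7  24.3] size [31.  31.9] yaw -7.53
  red n 267 px x 313 341 y 189 201 | z=.036: x 585.2 610.4 y -20.1 32.4 mid y 6.1
  red n 229 px x 305 338 y 239 249 | z=.036: x 494.7 515.4 y -9.6 50.5 mid y 20.5
```

View pics/scene5.png

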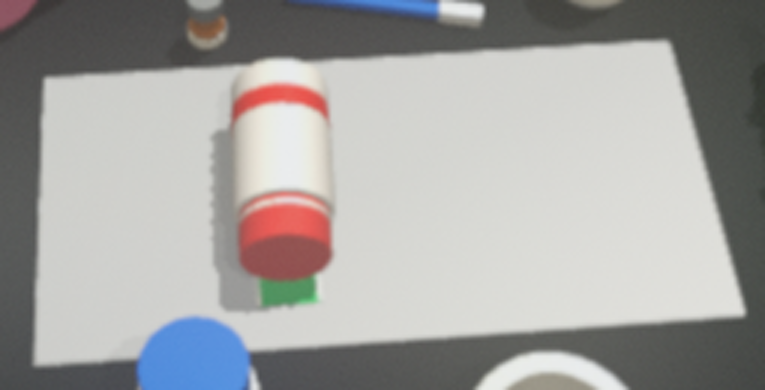

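View pics/top5.png

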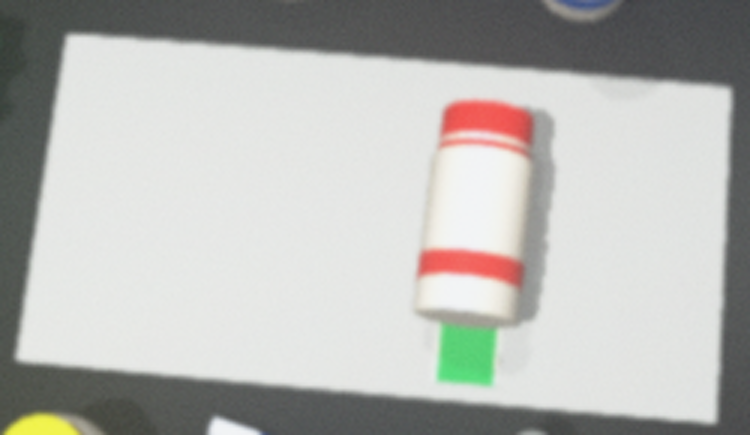

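The canister covers the band in both views; green shows past each end. I'll check the numbers once more and confirm it is at rest before handing in.

```bash
python3 - <<'E'
from h import *
S=bot.read_camera("scene");T=bot.read_camera("top")
f=lambda c,o,pts:cast(c,np.array(pts)/3+np.array(o),.036)[:,:2]*1000
a=f(S,(215,205),[[286,257],[233,119],[328,107]])
b=f(T,(165,155),[[445,109],[532,116],[416,307],[517,318]])
th=np.radians(-7.3);u=np.array([np.cos(th),np.sin(th)]);n=np.array([-u[1],u[0]]);bc=np.array([527,15.])
for B,A in((a[0],(a[1]+a[2])/2),((b[0]+b[1])/2,(b[2]+b[3])/2)):
    e=B-A;e/=np.linalg.norm(e);c=B-65*e;print("centre",c.round(1),"band x,y",(c-bc)@u,(c-bc)@n,"yaw err",np.degrees(np.arctan2(e[1],e[0]))+7.3)
measure("scene");measure("top")
for k,c in(("scene",S),("top",T)):
    o=cv2.imread(f"pics/{k}0.png");cv2.imwrite(f"pics/{k}6.png",c["image"][:,:,::-1])
E
```

```text
centre [536.5  15.5] band x,y 9.402460801426779 1.671064027237167 yaw err -2.16907784001035
centre [538.4  14.1] band x,y 11.456436658242668 0.5746956727098921 yaw err -1.4012309588448764
scene band c [613.2  15.6] size [5.6 0. ] yaw 78.21
  red n 600 px x 295 324 y 273 296 | z=.036: x 561.9 613.0 y -21.0 34.5 mid y 6.8
  red n 164 px x 293 323 y 233 243 | z=.036: x 469.3 497.8 y -7.3 51.7 mid y 22.2
top band c [456.7  24.3] size [31.  31.9] yaw -7.53
  red n 265 px x 313 341 y 189 201 | z=.036: x 585.2 610.3 y -20.1 32.4 mid y 6.1
  red n 229 px x 305 338 y 239 249 | z=.036: x 494.7 515.4 y -9.6 50.5 mid y 20.5
```

View pics/scene6.png

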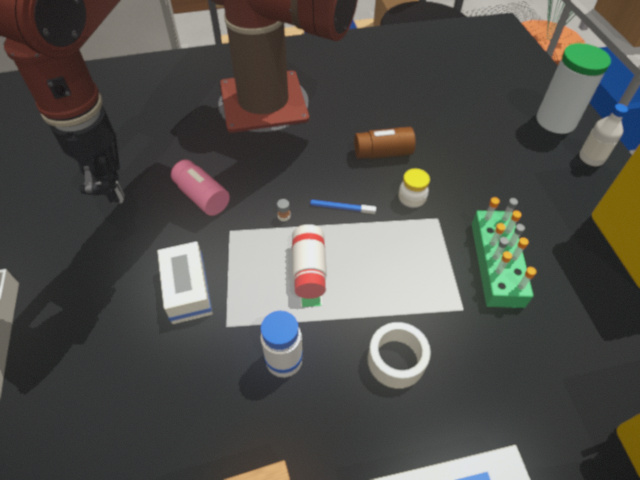

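The canister is at rest on the band at about (309,262), the other things are where they were, and the hand is well clear.

```bash
python3 -c "
from plant import bot
print(bot.sign_off())"
```

```text
the job is handed in; nothing more can be done
None
```

I rolled the canister onto the green band in five light strokes along its top, with the fingers shut, then took the hand away and handed the job in at about 13 s. The contact force read roughly 5–14 N, and the fingertips never went below about 0.0675 m, which is the canister's top.

| Last check | Scene view | Top view | Limit |
|---|---|---|---|
| Off the band's centre line | 1.7 mm | 0.6 mm | 15 mm |
| Off the band's middle, along its length | 9 mm | 11 mm | 50 mm |
| Angle to the band | 2.2° | 1.4° | 12° |

- **At rest:** successive pictures showed no movement.
- **Other things on the desk:** in the scene picture they look the same as at the start; I compared by eye and did not measure them.
- **Disagreements:** the two views differ by about 1–2 mm, within the calibration. Once the canister covered the band, my automatic band fit was meaningless, so the final figures use the band position measured at the start.

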